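# Square a gift box into the gluing jig and throw the toggle clamp

### The arm

A 6-joint arm with a two-finger parallel gripper is mounted at the origin on the work surface. World frame = base frame: x ahead of the robot, y to its left, z up, the work surface at z = 0. Lengths are in m, angles in rad, forces in N, time in s.
With the tool pointing down it reaches from about 0.375 to 0.975 m from the base axis. Payload 3.8 kg.
Tool frame: the origin (TCP) lies midway between the tips of the shut fingers; the grasp point (between the pads) lies 19 mm behind it (robot.grasp_offset is the distance from the TCP to the grasp point, in m); y points along the fingers, z is the direction in which the jaws open and shut, and the axes are right-handed (so a half turn about y gives the same grasp; the last joint's range is limited). The gripper opens to 88 mm and grips with 3 to 60 N. Pads are 18 mm wide; open, the fingers measure 123 mm over their backs; the gripper's body (75 mm by 187 mm) begins 45 mm behind the grasp point.
Start: joints at [-1.352, 0.264, 1.604, -0, 1.274, -0.037], TCP at [0.171, -0.653, 0.239] pointing down, gripper open.
Joint ranges: [-2.63, 2.63], [-0.94, 2.18], [0.31, 2.57], [-1.31, 4.45], [0, 2.66], [-2.55, 2.55]. Speed limits (rad/s): [2.57, 2.57, 3.14, 3.14, 3.14, 3.14].

### API

Orientations are given as [roll, pitch, yaw] about the fixed x, y, z axes, in that order (R = Rz(yaw) Ry(pitch) Rx(roll)).
In Python, from station import robot, snapshot gives the robot as it stands.
- The arm moves only by the tool arm_command, never from a script. Its argument "moves" is a list of rows, each a list of 3 entries, a list of its own where there are three numbers: the shift along the world's x, y, z in cm, then the turn, a rotation vector about the world's x, y, z in degrees, then the opening, from 0 (shut) to 1 (fully open). A call has 1 to 5 rows; each row is the pose to reach, as a shift and turn from the pose commanded when the call began; what a row does not reach only later rows make up. A row lasts 1/8 s, in which the tool goes at most 62.5 mm and 10.7 degrees, less where a joint would pass 70% of its speed; a pose out of reach is approached as far as the arm can. A call with a gripper value outside its range is refused whole. The fingers move at their own pace and stop on an object; "newtons" is the grip in N (left out, the last holds). Time passes only in rows, so rows that repeat a pose let the fingers close. It gives the time, the measured TCP pose, the force and the opening at its end, in the units of the state.
- robot.state(): the state, without advancing time (a new reading comes with each control period).
- snapshot(name): name is "scene" or "top" or "wrist"; returns a dict with "image" (384x512x3 uint8, red, green, blue), "fx", "fy", "cx", "cy" (pixels), "eye" and "orientation" of the camera in the world. Camera axes: x right, y up, looking along -z (the intrinsics and any distortion apply to the point x, -y, -z); pixel columns grow to the right and rows downward; lengths in m; the calibration is good to about 2 mm. A picture is of the moment at which its call begins. There is no depth.
- robot.job_done(): hands the job in, once; it reports no verdict.
The state is a dict: "time_s": time; "joints": joint angles; "joint_velocities": joint speeds; "effort": joint torques, N m; "tool_pos": TCP position; "eef_rot": TCP orientation; "force": force on the tool from outside, world axes, zero at the start; "wrist_torque": the same for the moment, N m; "gripper_width": opening from 0.0 (shut) to 1.0 (fully open).
Only numpy, scipy, OpenCV 4.12 (cv2) and the standard library are available. Lean on these libraries where they do the work, as an engineer would, in place of code of your own. Each camera call takes 0.05 s, during which the arm holds its last target. There are 200 camera calls.

### The job

Push the brown-labelled gift box across the white gluing jig, fully home into the corner and square against both aluminium fences. Then push the toggle clamp's red handle over past its centre so that it snaps into its locked position and the rubber pad holds the box down while the lid's glue sets. Keep the box flat on the jig, without lifting or tipping it, and leave the other things on the table where they are.

Things in the scene. Friction and masses are not known exactly. Their poses are not given: they have to be found in the camera images.
- home (a point): Home position on the jig: the point on the white board's top face (12 mm above the table) where the centre of the box's underside lies once the box is in the corner. Fixed in a run, axes level: +x points at the back fence (face at x = +60 mm), +y at the side fence (face at y = +80 mm). The -x and -y sides are open. The board spans x -125 to +95 mm, y -160 to +225 mm.
- fence_corner (a point): Inner corner of the two aluminium fences (4 mm thick, 25 mm high), on the board's top face: home x = +60, y = +80 mm. The toggle clamp stands behind the side fence on the line home x = 0; its bar reaches over that fence towards home -y and its handle swings in the plane home x = 0.
- gift_box: The loose closed kraft gift box to push, dark brown label on its lid: 120 mm along its x, 160 mm along its y, 35 mm high, 0.2 to 0.4 kg, too wide to grip. Origin at the centre of its underside. It starts flat on the jig, 20 to 45 mm towards -x and 25 to 60 mm towards -y of home, turned by up to 0.18 rad. Once home its axes lie along those of point home.
- clamp_handle (a joint): Angle of the red clamp handle, rad. 0: open, laid back away from the box (to home +y), 53 deg above level. 0.85: dead centre. 0.92: end stop, locked, leaning 16 deg past upright towards the box. Starts at 0 to 0.08. Swings easily to 0.58, where the pad meets the lid; hardest near 0.7, about 5 N at 90 mm from the pivot. Let go there it springs back; past 0.85 it snaps to the stop. The linked bar falls as it swings.
- handle_pivot (a point): Fixed pivot of the handle: at home x = 0, y = +178 mm, 29 mm above the board; its axis lies along home x.
- handle_tip (a point): Round free end of the handle, 135 mm from its pivot. The red grip is 20 mm thick and covers the outer 90 mm. Open, the end lies at about home y = +259 mm, 137 mm above the board; locked, at y = +141, 159 mm up. A finger reaching down 20 mm below and beyond the open end (to home +y) can push it level towards home -y; locked, the grip's middle is at y = +153 mm, 115 mm up.
- clamp_pad: Black rubber-tipped spring spindle at the front of the hold-down bar, pad 20 mm across. Its origin lies on the bar's pivot (home x = 0, y = +115 mm, 40 mm above the board), not on the pad. At the start the bar points up at 42 deg and the pad hangs 80 mm above the board; locked, the pad presses on the lid at home x = 0, y = +45 mm with about 15 N.
- box_low: Bystander: lower of two stacked gift boxes with cream labels, 120 x 160 x 35 mm; origin under its centre.
- box_top: Bystander: upper of the two stacked cream-labelled boxes; origin under its centre.
- ribbon_spool: Bystander: spool of yellow ribbon lying flat, 96 mm across, 30 mm high; origin under its centre.
- label_roll: Bystander: white label roll standing on end, 80 mm across, 45 mm high; origin under its centre.
- ink_stamp: Bystander: wooden hand stamp, 45 x 65 mm, 87 mm high with its knob; origin under its centre.
- tape_stand: Bystander: black desktop tape dispenser, 150 x 60 mm, 84 mm high; origin under its centre.
Things that resemble listed ones, but are neither listed nor needed, are in the scene too. Leave any purple look-alike of the gift_box alone.

How it is judged:
On the way, in this order (a step that is already met when the one before it is completed fails the run):
1. the box is home in the corner, against both fences (x of gift_box in the frame of home above -0.004 m and y of gift_box in the frame of home above -0.004 m and angle between the x axis of gift_box and the x axis of home, either way round below 0.05 rad), for 0.2 s.
2. the clamp handle has been thrown past dead centre (value of joint clamp_handle above 0.88 rad), for 0.2 s.
At the end, for the whole second after the job is handed in: The box lies flat and at rest within 4 mm of both fences and square to them (within 0.05 rad), the clamp handle is locked past dead centre (above 0.88 rad), and the pad presses on the box with more than 5 N (all of step 1 and value of joint clamp_handle above 0.88 rad and contact force between clamp_pad and gift_box above 5 N and angle between gift_box's own z axis and vertical below 0.03 rad and linear speed of gift_box below 0.01 m/s and velocity of joint clamp_handle below 0.05 rad/s); the robot touches nothing.
It fails at once if the box is lifted off the jig (over 10 mm) or tipped (over 0.15 rad) (height (world z) of gift_box above 0.022 m or angle between gift_box's own z axis and vertical above 0.15 rad).
It fails at once if another thing on the table is moved by more than 20 mm (distance of any of box_low, box_top, ribbon_spool, label_roll, ink_stamp, tape_stand from where it was at the start of the episode above 0.02 m).
It also fails if it takes over 54 s, if anything falls off the work surface, if the arm or the gripper's body presses on something with over 40 N, if the wrist force passes 120 N, or if a joint passes its speed limit or range.

## Working session

There is one attempt and no reset: what is moved stays moved. The work goes in short steps, Python scripts to look and compute and a tool call to move; the robot and the scene stay as the last step left them, time stands still between calls to the robot, and variables do not carry over. Pictures are saved under pics/ and viewed, about 8 in all and at most 12, crops included, and the job is handed in when it is done.

Besides the shell and the picture viewer there is one more tool, called after "Call:" by a JSON object that holds its "op" and its "data", one argument or row to a line. arm_command: Moves the arm, as the interface text tells. Its arguments: {"type":"object","properties":{"moves":{"type":"array"},"newtons":{"type":"number"}},"required":["moves"]}

```bash
mkdir -p pics
cat > h.py <<'E'
from station import robot, snapshot
import numpy as np, cv2
def shot(cam,name):
    s=snapshot(cam); cv2.imwrite(f'pics/{name}.png',cv2.resize(s['image'][:,:,::-1],None,fx=1.5,fy=1.5,interpolation=cv2.INTER_CUBIC)); 
    np.save(f'pics/{name}.npy',s,allow_pickle=True); return s
def load(n): return np.load(f'pics/{n}.npy',allow_pickle=True).item()
from scipy.spatial.transform import Rotation as Ro
def rot(s):
    o=np.array(s['orientation'],float)
    return o if o.shape==(3,3) else Ro.from_euler('xyz',o).as_matrix() if o.size==3 else Ro.from_quat(o).as_matrix()
def ray(s,px,z):
    d=rot(s)@np.array([(px[0]-s['cx'])/s['fx'],-(px[1]-s['cy'])/s['fy'],-1.])
    e=np.array(s['eye']); return e+d*(z-e[2])/d[2]
def proj(s,p):
    c=rot(s).T@(np.array(p)-s['eye']); return np.array([s['cx']+s['fx']*c[0]/-c[2], s['cy']-s['fy']*c[1]/-c[2]])
E
python3 - <<'E'
from h import *
for c in('top','scene'):
    s=shot(c,c+'0'); print({k:v for k,v in s.items() if k!='image'})
print(robot.state())
E
```

```text
{'fx': 354.77941414466414, 'fy': 354.77941414466414, 'cx': 254.76795579042965, 'cy': 198.73912127595312, 'eye': array([ 3.69641381e-01, -9.42051626e-04,  1.22395684e+00]), 'orientation': array([ 0.10945307,  0.00769088, -1.58899084])}
{'fx': 355.17416698634554, 'fy': 355.17416698634554, 'cx': 254.76823992916513, 'cy': 190.2048862083386, 'eye': array([1.09293732, 0.39964313, 0.99231126]), 'orientation': array([0.70440856, 0.00869621, 2.11474857])}
{'time_s': 0.1, 'joints': array([-1.35191857e+00,  2.64695006e-01,  1.60521891e+00, -1.96834043e-05,
        1.27368126e+00, -3.68999011e-02]), 'joint_velocities': array([-0.00118579, -0.0019092 , -0.00043469, -0.00046095,  0.0004351 ,
        0.00051077]), 'effort': array([ 1.54139246e-05, -5.03621757e+01, -3.58068645e+01,  7.30695901e-02,
        2.33143056e-02, -6.27240638e-05]), 'tool_pos': array([ 0.17062905, -0.65242822,  0.23751091]), 'eef_rot': array([-1.57279818e+00,  5.50795445e-05, -2.88580927e+00]), 'force': array([-0.41639304, -0.09702242,  0.02045788]), 'wrist_torque': array([0.02274475, 0.03671716, 0.00520709]), 'gripper_width': 1.000035537675915}
```

View pics/top0.png

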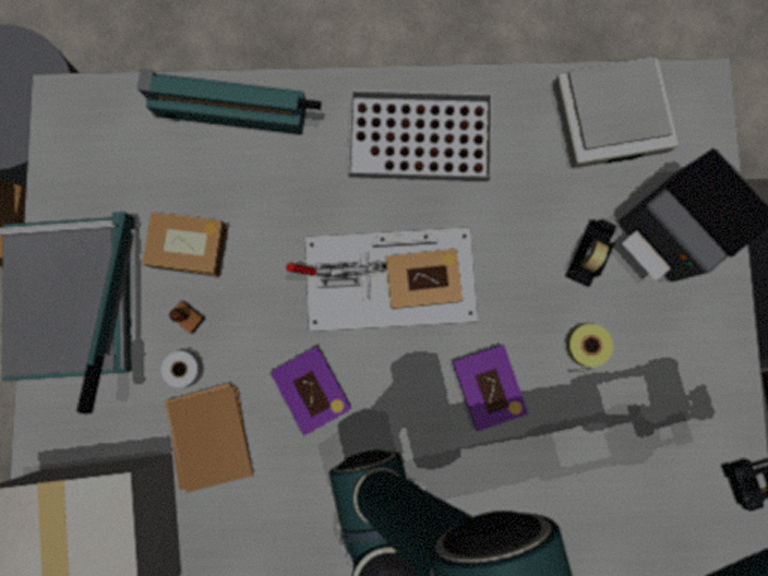

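View pics/scene0.png

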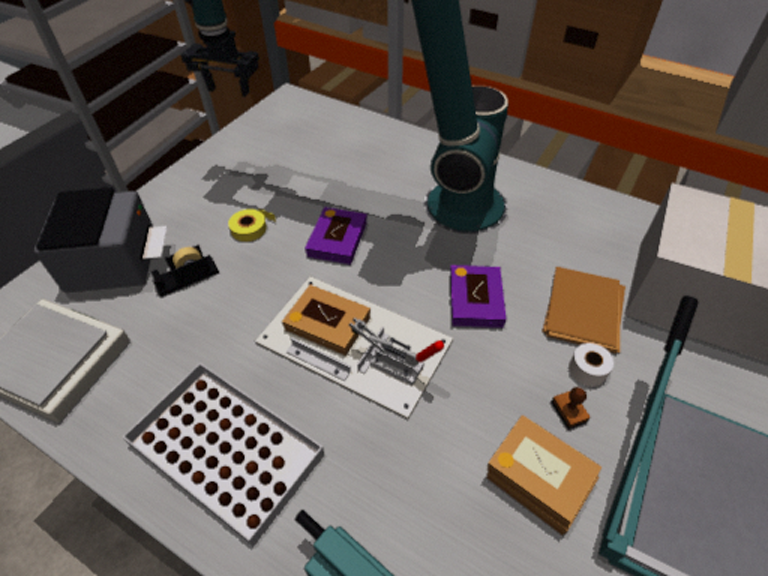

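The target candidates are (top view, displayed pixels):
- Kraft box with a brown label on the white jig at (427,278). This is the one I choose.
- Purple look-alikes at (310,390) and (490,385).
- Cream-labelled stack at (185,243).
- Plain kraft sheets at (210,437).

Next I'll take a close crop and measure.

Run:
```python
from h import *
s=load('top0'); im=s['image']; x0,y0,x1,y1=185,140,330,230
c=im[y0:y1,x0:x1]; cv2.imwrite('pics/crop0.png',cv2.resize(c[:,:,::-1],None,fx=5.5,fy=5.5,interpolation=cv2.INTER_CUBIC))
hsv=cv2.cvtColor(im,cv2.COLOR_RGB2HSV)
def big(m):
    cs,_=cv2.findContours(m,cv2.RETR_EXTERNAL,cv2.CHAIN_APPROX_NONE); return max(cs,key=cv2.contourArea)
roi=np.zeros(im.shape[:2],np.uint8); roi[y0:y1,x0:x1]=255
print('grey levels board/table',im[170,212],im[210,320//1-30],im[225,250],im[160,195])
# board incl everything: bright or kraft
k=cv2.inRange(hsv,(5,90,60),(25,255,255))&roi
k=cv2.morphologyEx(k,cv2.MORPH_CLOSE,np.ones((15,15)))
cb=big(k); P=np.array([ray(s,p[0],.047)[:2] for p in cb],np.float32)
r=cv2.minAreaRect(P);print('box lid',cv2.contourArea(cb),r,cv2.boxPoints(r).tolist())
v=(hsv[:,:,2]>175).astype(np.uint8)*255&roi
v=cv2.morphologyEx(v,cv2.MORPH_CLOSE,np.ones((3,3)))|0
cw=big(v);W=np.array([ray(s,p[0],.012)[:2] for p in cw],np.float32)
r=cv2.minAreaRect(W);print('board',cv2.contourArea(cw),r,cv2.boxPoints(r).tolist())
red=(cv2.inRange(hsv,(0,150,60),(5,255,255))|cv2.inRange(hsv,(172,150,60),(180,255,255)))&roi
cr=big(red);print('red',cr[:,0].min(0),cr[:,0].max(0),cr[:,0].mean(0))
```

```text
grey levels board/table [147 146 151] [150 150 153] [122 123 121] [114 115 112]
box lid 1521.0 ((0.5429597496986389, -0.08666568249464035), (0.11644385010004044, 0.15598060190677643), 4.971662998199463) [[0.47819799184799194, -0.014014496468007565], [0.4917157292366028, -0.16940823197364807], [0.6077215075492859, -0.15931686758995056], [0.594203770160675, -0.003923133015632629]]Traceback (most recent call last):
  File "<stdin>", line 16, in <module>
  File "<stdin>", line 6, in big
ValueError: max() iterable argument is empty
```

View pics/crop0.png

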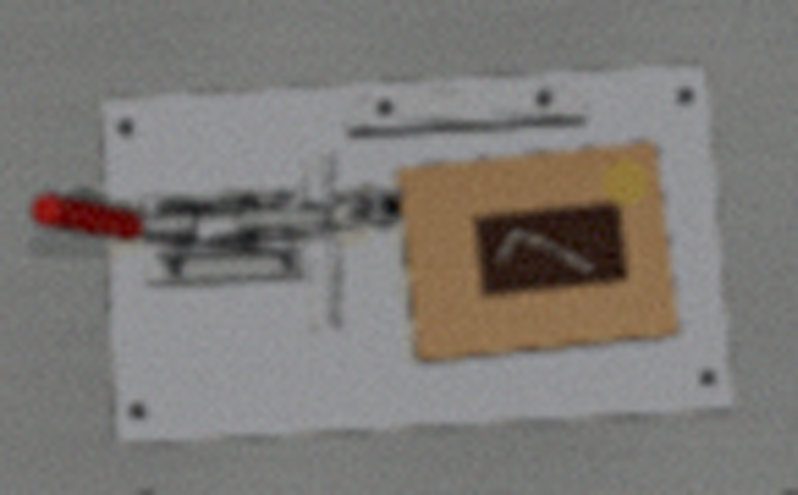

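The crop confirms the choice: a kraft box with a dark brown label on the white jig. The back fence runs along the crop's top edge, the side fence is near column 330, and the red handle is at the left around (85,215).

```bash
cat >> h.py <<'E'
def big(m):
    cs,_=cv2.findContours(m,cv2.RETR_EXTERNAL,cv2.CHAIN_APPROX_NONE); return max(cs,key=cv2.contourArea)
E
python3 - <<'E'
from h import *
s=load('top0'); im=s['image']; x0,y0,x1,y1=185,140,330,230
roi=np.zeros(im.shape[:2],np.uint8); roi[y0:y1,x0:x1]=255
g=cv2.GaussianBlur(im,(3,3),0); hsv=cv2.cvtColor(g,cv2.COLOR_RGB2HSV)
k=cv2.inRange(hsv,(5,90,60),(25,255,255))&roi
v=((g[:,:,2]>133).astype(np.uint8)*255&roi)|k
v=cv2.morphologyEx(v,cv2.MORPH_OPEN,np.ones((3,3)))
cw=cv2.convexHull(big(v));W=np.array([ray(s,p[0],.012)[:2] for p in cw],np.float32)
r=cv2.minAreaRect(W);bp=cv2.boxPoints(r);print('board',r,bp.tolist())
e=[bp[i]-bp[i-1] for i in range(4)]; e=max(e,key=lambda a:abs(a[1])); e=e*np.sign(e[1])
a=np.arctan2(-e[0],e[1]); c=np.array(r[0]); ux=np.array([np.cos(a),np.sin(a)]);uy=np.array([-ux[1],ux[0]])
home=c+.015*ux-.0325*uy; print('yaw',a,'home',home)
kb=cv2.morphologyEx(cv2.inRange(hsv,(5,90,60),(25,255,255))&roi,cv2.MORPH_CLOSE,np.ones((15,15)))
P=np.array([ray(s,p[0],.047)[:2] for p in big(kb)],np.float32);r=cv2.minAreaRect(P)
d=np.array(r[0])-home;print('box in home',d@ux,d@uy,'yaw rel',np.deg2rad(r[2]),r[2])
for n,p in dict(tip=(0,.259,.149),c=(.06,.08,.012),pad=(0,.063,.1),fence_end=(.06,-.06,.037),piv=(0,.178,.041)).items():
    w=np.r_[home+p[0]*ux+p[1]*uy,p[2]]; q=proj(s,w);print(n,w.round(3),q.round(1),((q-[x0,y0])*5.5).round())
red=(cv2.inRange(hsv,(0,150,60),(5,255,255))|cv2.inRange(hsv,(172,150,60),(180,255,255)))&roi
cr=big(red);print('red',cr[:,0].min(0),cr[:,0].max(0))
E
```

```text
board ((0.5492763519287109, -0.011934176087379456), (0.2173316478729248, 0.38229605555534363), 2.299621820449829) [[0.4330281615257263, 0.17469967901706696], [0.4483678936958313, -0.20728851854801178], [0.6655245423316956, -0.19856803119182587], [0.6501848101615906, 0.18342016637325287]]
yaw 0.040136043 home [ 0.56556834 -0.04380612]
box in home -0.024443422670636452 -0.04043145224848442 yaw rel 0.09219959401205997 5.282647609710693
tip [0.555 0.215 0.149] [186.1 178.3] [  6. 210.]
c [0.622 0.039 0.012] [244.8 164.8] [329. 136.]
pad [0.563 0.019 0.1  ] [250.1 177.2] [358. 205.]
fence_end [ 0.628 -0.101  0.037] [285.6 160.9] [553. 115.]
piv [0.558 0.134 0.041] [216.5 182.2] [173. 232.]
red [191 176] [209 182]
```

Run:
```python
from h import *
s=load('scene0'); im=s['image']
hsv=cv2.cvtColor(im,cv2.COLOR_RGB2HSV)
roi=np.zeros(im.shape[:2],np.uint8); roi[215:255,265:310]=255
red=(cv2.inRange(hsv,(0,150,60),(6,255,255))|cv2.inRange(hsv,(172,150,60),(180,255,255)))&roi
c=big(red)[:,0]; print('red px',c[c[:,0].argmax()],c[c[:,0].argmin()],c.min(0),c.max(0))
home=np.array([.5656,-.0438]);a=.0401;ux=np.array([np.cos(a),np.sin(a)]);uy=np.array([-ux[1],ux[0]])
cr=im[180:285,165:315].copy(); cr=cv2.resize(cr[:,:,::-1],None,fx=5.3,fy=5.3,interpolation=cv2.INTER_CUBIC)
pts=dict(tip=(0,.259,.149),tip8=(0,.250,.155),grip=(0,.205,.077),fc=(.06,.08,.012),f2=(.06,-.06,.037),piv=(0,.178,.041),b1=(.095,.225,.012),b2=(.095,-.16,.012),b3=(-.125,.225,.012),pad=(0,.063,.092))
t=load('top0')
for n,p in pts.items():
    w=np.r_[home+p[0]*ux+p[1]*uy,p[2]];q=(proj(s,w)-[165,180])*5.3
    cv2.circle(cr,tuple(int(v) for v in q),4,(255,0,255),1);cv2.putText(cr,n,tuple(int(v)+4 for v in q),0,.45,(255,0,0),1)
cv2.imwrite('pics/sc1.png',cr)
# tip triangulation with plane home x=0
def plane(s,px):
    d=rot(s)@np.array([(px[0]-s['cx'])/s['fx'],-(px[1]-s['cy'])/s['fy'],-1.]);e=np.array(s['eye'])
    n=np.r_[ux,0]; w=e+d*((np.r_[home,0]-e)@n/-(d@n))*1; w=e+d*(((np.r_[home,0]-e)@n)/(d@n)); return (w[:2]-home)@uy,w[2]
for q in c[c[:,0].argmax()],c[c[:,0].argmin()]: print(plane(s,q))
```

```text
red px [295 231] [277 239] [277 227] [295 240]
(np.float64(0.24336960644273767), np.float64(0.15026100277257726))
(np.float64(0.19002244801131568), np.float64(0.06857013693193426))
```

View pics/sc1.png

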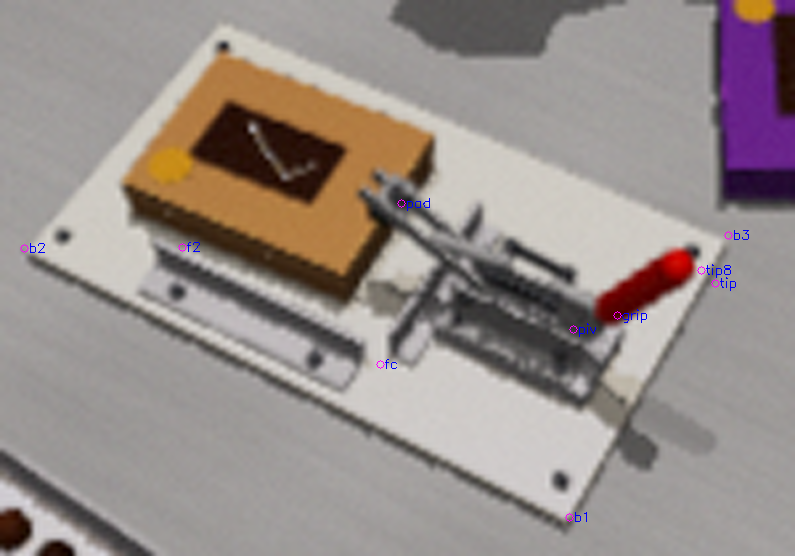

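The board corners and fences agree in both views to about 1 px. Box relative to home: about (-24, -40) mm, yaw +0.09. Home is at world (0.566, -0.044), yaw 0.040. The plan is to push +x with the open fingers as a wide pusher, then +y.

Call:
{"op": "arm_command", "data": {
  "moves": [
    [[28.5,56.4,0],[0,0,-12.4],1],
    [[28.5,56.4,0],[0,0,-12.4],1],
    [[28.5,56.4,0],[0,0,-12.4],1],
    [[28.5,56.4,0],[0,0,-12.4],1],
    [[28.5,56.4,0],[0,0,-12.4],1]
  ]
}}

```text
time_s: 0.72
tool_pos: [0.3121, -0.3721, 0.2383]
eef_rot: [-1.571, 0.0, -3.103]
force: [1.3, -0.1, -0.2]
gripper_width: 1.008
```

Call:
{"op": "arm_command", "data": {
  "moves": [
    [[14.3,28.4,-7],[0,0,0],1],
    [[14.3,28.4,-7],[0,0,0],1],
    [[14.3,28.4,-7],[0,0,0],1],
    [[14.3,28.4,-7],[0,0,0],1],
    [[14.3,28.4,-7],[0,0,0],1]
  ]
}}

```text
time_s: 1.35
tool_pos: [0.4493, -0.0996, 0.171]
eef_rot: [-1.571, 0.0, -3.102]
force: [0.4, -0.1, -0.7]
gripper_width: 1.003
```

Call:
{"op": "arm_command", "data": {
  "moves": [
    [[0.5,1.1,-5],[0,0,0],1],
    [[0.5,1.1,-10],[0,0,0],1],
    [[0.5,1.1,-14.3],[0,0,0],1],
    [[0.5,1.1,-14.3],[0,0,0],1]
  ]
}}

```text
time_s: 1.85
tool_pos: [0.4498, -0.0893, 0.025]
eef_rot: [-1.573, -0.009, -3.102]
force: [-0.2, 0.9, -0.2]
gripper_width: 1.002
```

Run:
```python
from h import *
s=shot('scene','sc2'); cv2.imwrite('pics/sc2.png',cv2.resize(s['image'][170:290,150:320,::-1],None,fx=4.6,fy=4.6,interpolation=cv2.INTER_CUBIC)); print(robot.state()['tool_pos'],robot.state()['force'])
```

```text
[ 0.45223755 -0.09004883  0.02732111] [-0.3918245  -0.46291637  0.4905968 ]
```

View pics/sc2.png

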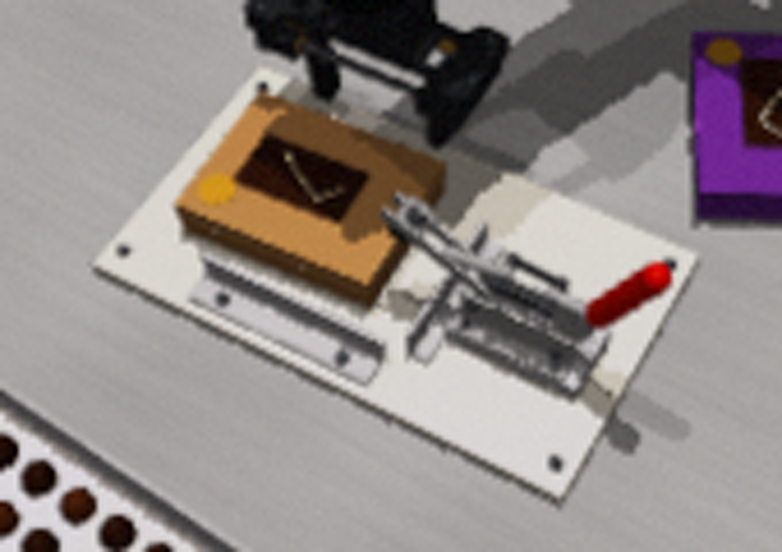

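The fingers sit down behind the -x face, clear of the box and the clamp. Now I'll push +x slowly.

Call:
{"op": "arm_command", "data": {
  "moves": [
    [[1.0,0.04,0],[0,0,0],1],
    [[1.8,0.07,0],[0,0,0],1],
    [[2.6,0.1,0],[0,0,0],1],
    [[3.3,0.13,0],[0,0,0],1],
    [[4.0,0.16,0],[0,0,0],1]
  ]
}}

```text
time_s: 2.52
tool_pos: [0.4942, -0.089, 0.0287]
eef_rot: [-1.571, -0.0, -3.102]
force: [-4.2, -1.0, 3.3]
gripper_width: 0.997
```

Call:
{"op": "arm_command", "data": {
  "moves": [
    [[0.2,0.01,0],[0,0,0],1],
    [[0.4,0.02,0],[0,0,0],1],
    [[0.5,0.02,0],[0,0,0],1],
    [[0.5,0.02,0],[0,0,0],1]
  ]
}}

```text
time_s: 3.02
tool_pos: [0.4965, -0.0887, 0.028]
eef_rot: [-1.571, -0.005, -3.102]
force: [-9.2, -0.4, 7.1]
gripper_width: 1.004
```

```bash
cat >> h.py <<'E'
HOME=np.array([.5656,-.0438]);A=.0401;UX=np.array([np.cos(A),np.sin(A)]);UY=np.array([-UX[1],UX[0]])
def hm(p): d=np.array(p[:2])-HOME; return (d@UX).round(4),(d@UY).round(4)
E
python3 -c "
from h import *
s=robot.state();print(s['tool_pos'],hm(s['tool_pos']),s['force'])"
```

```text
[ 0.49654129 -0.08874634  0.02802199] (np.float64(-0.0708), np.float64(-0.0421)) [-9.21927548 -0.42037784  7.11372549]
```

Call:
{"op": "arm_command", "data": {
  "moves": [
    [[-2.0,0,0],[0,0,0],1],
    [[-3,-3,5],[0,0,10],1],
    [[-3,-8,8],[0,0,20],1],
    [[1,-13,8],[0,0,30],1],
    [[5,-13,8],[0,0,40],1]
  ]
}}

```text
time_s: 3.65
tool_pos: [0.5512, -0.2228, 0.1101]
eef_rot: [-1.566, 0.002, -2.403]
force: [-0.1, 0.6, -0.3]
gripper_width: 0.999
```

Call:
{"op": "arm_command", "data": {
  "moves": [
    [[2.5,2.3,0],[0,0,50],1],
    [[2.5,2.3,0],[0,0,50],1],
    [[2.5,2.3,0],[0,0,50],1],
    [[2.5,2.3,0],[0,0,50],1],
    [[2.5,2.3,0],[0,0,50],1]
  ]
}}

```text
time_s: 4.28
tool_pos: [0.5747, -0.1958, 0.1084]
eef_rot: [-1.569, -0.0, -1.527]
force: [0.1, -0.6, 0.0]
gripper_width: 1.001
```

```bash
python3 -c "
from h import *
s=robot.state();print(s['tool_pos'],hm(s['tool_pos']),s['eef_rot'],s['force'])
s=shot('top','t2'); cv2.imwrite('pics/t2.png',cv2.resize(s['image'][130:240,180:340,::-1],None,fx=5,fy=5,interpolation=cv2.INTER_CUBIC))
"
```

```text
[ 0.57474407 -0.19579234  0.10837152] (np.float64(0.003), np.float64(-0.1522)) [-1.56926402e+00 -3.16348227e-04 -1.52688504e+00] [ 0.12113018 -0.58103083  0.03801081]
```

View pics/t2.png

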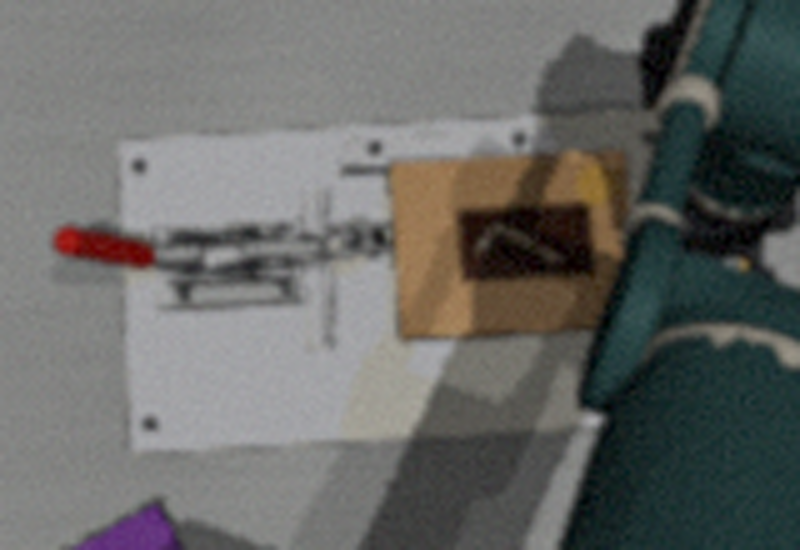

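The box is now square and touching the back fence, with its lid's upper edge at row ~155 parallel to the fence. Next I'll descend on the -y side with the opening narrowed so the fingers clear the back fence, and push +y.

Call:
{"op": "arm_command", "data": {
  "moves": [
    [[-0.4,0,-3],[0,0,-0.2],0.7],
    [[-0.4,0,-6],[0,0,-0.2],0.7],
    [[-0.4,0,-8.1],[0,0,-0.2],0.7],
    [[-0.4,0,-8.1],[0,0,-0.2],0.7]
  ]
}}

```text
time_s: 4.82
tool_pos: [0.5686, -0.1951, 0.0254]
eef_rot: [-1.574, 0.002, -1.536]
force: [-0.3, 0.1, -1.3]
gripper_width: 0.7
```

Call:
{"op": "arm_command", "data": {
  "moves": [
    [[-0.04,1.0,0],[0,0,0],0.7],
    [[-0.08,2.0,0],[0,0,0],0.7],
    [[-0.12,3.0,0],[0,0,0],0.7],
    [[-0.16,4.0,0],[0,0,0],0.7],
    [[-0.2,5.0,0],[0,0,0],0.7]
  ]
}}

```text
time_s: 5.45
tool_pos: [0.5689, -0.1455, 0.0285]
eef_rot: [-1.569, -0.001, -1.535]
force: [0.6, -4.0, 1.9]
gripper_width: 0.703
```

```bash
python3 -c "
from h import *
s=robot.state();print(s['tool_pos'],hm(s['tool_pos']),s['eef_rot'],s['force'])"
```

```text
[ 0.56891092 -0.14552441  0.02853243] (np.float64(-0.0008), np.float64(-0.1018)) [-1.56872652e+00 -1.10798620e-03 -1.53476123e+00] [ 0.62150828 -4.01800719  1.89118193]
```

Final contact is expected at home y ≈ -0.089 to -0.091, so there is about 12 mm left.

Call:
{"op": "arm_command", "data": {
  "moves": [
    [[-0.02,0.4,0],[0,0,0],0.7],
    [[-0.03,0.8,0],[0,0,0],0.7],
    [[-0.04,1.0,0],[0,0,0],0.7],
    [[-0.05,1.2,0],[0,0,0],0.7],
    [[-0.05,1.2,0],[0,0,0],0.7]
  ]
}}

```text
time_s: 6.08
tool_pos: [0.5681, -0.1363, 0.0277]
eef_rot: [-1.57, -0.004, -1.534]
force: [1.5, -11.0, 0.4]
gripper_width: 0.701
```

```bash
python3 -c "
from h import *
s=robot.state();print(s['tool_pos'],hm(s['tool_pos']),s['eef_rot'],s['force'])"
```

```text
[ 0.56805071 -0.13628492  0.02767239] (np.float64(-0.0013), np.float64(-0.0925)) [-1.56965545 -0.00405958 -1.53365609] [  1.53676382 -11.04008157   0.35088388]
```

Call:
{"op": "arm_command", "data": {
  "moves": [
    [[0,-2.5,0],[0,0,0],0.7],
    [[0,-4,4],[0,0,0],0.4],
    [[-2,-10,9],[0,0,0],0],
    [[-4,-16,10],[0,0,0],0],
    [[-6,-20,10],[0,0,0],0]
  ]
}}

```text
time_s: 6.7
tool_pos: [0.5076, -0.3347, 0.1287]
eef_rot: [-1.569, 0.0, -1.534]
force: [0.7, -0.3, -0.3]
gripper_width: 0.27
```

Run:
```python
from h import *
s=shot('top','t3'); im=s['image']; cs=im[135:235,180:325,::-1]
t=shot('scene','s3');c2=t['image'][175:280,170:315,::-1]
a=cv2.resize(cs,(580,400),interpolation=cv2.INTER_CUBIC);b=cv2.resize(c2,(0,0),fx=4,fy=4,interpolation=cv2.INTER_CUBIC)
cv2.imwrite('pics/t3.png',a[:300]); cv2.imwrite('pics/c3.png',cv2.resize(np.vstack([a,b]),None,fx=.73,fy=.73,interpolation=cv2.INTER_AREA))
roi=np.zeros(im.shape[:2],np.uint8); roi[140:230,185:330]=255
hsv=cv2.cvtColor(cv2.GaussianBlur(im,(3,3),0),cv2.COLOR_RGB2HSV)
kb=cv2.morphologyEx(cv2.inRange(hsv,(5,90,30),(25,255,255))&roi,cv2.MORPH_CLOSE,np.ones((15,15)))
P=np.array([ray(s,p[0],.047)[:2] for p in big(kb)],np.float32);r=cv2.minAreaRect(P)
print(r,hm(r[0]),robot.state()['tool_pos'])
```

```text
((0.5633509755134583, -0.04414434731006622), (0.11601632833480835, 0.15407657623291016), 1.8007264137268066) (np.float64(-0.0023), np.float64(-0.0003)) [ 0.50520235 -0.33805582  0.12780295]
```

View pics/c3.png

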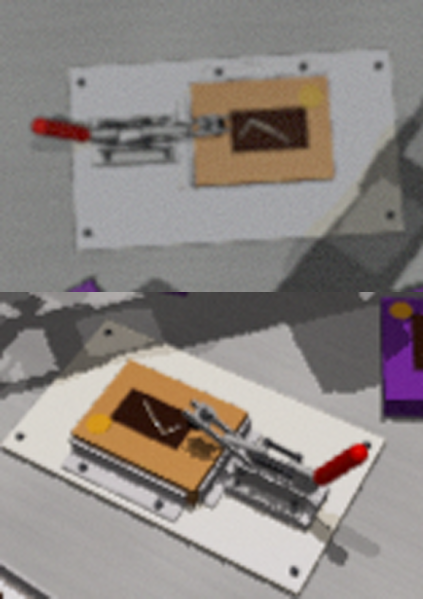

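Top view: the box is in the corner, centre measured at (-2.3, -0.3) mm from home and square within 0.01 rad. I'll give it one confirming +x nudge with shut fingers, well clear of the clamp.

Call:
{"op": "arm_command", "data": {
  "moves": [
    [[-4.5,26,0],[0,0,0],0],
    [[-4.5,26,0],[0,0,0],0],
    [[-4.5,26,0],[0,0,0],0],
    [[-4.5,26,0],[0,0,0],0],
    [[-4.5,26,0],[0,0,0],0]
  ]
}}

```text
time_s: 7.42
tool_pos: [0.46, -0.0696, 0.1261]
eef_rot: [-1.574, 0.002, -1.531]
force: [0.5, -0.2, 0.6]
gripper_width: 0.003
```

```bash
python3 -c "
from h import *
robot_=shot('wrist','w');s=robot.state();print(s['tool_pos'],hm(s['tool_pos']),s['gripper_width'])"
```

```text
[ 0.46059384 -0.06992983  0.12636264] (np.float64(-0.106), np.float64(-0.0219)) 0.008372172886537767
```

Call:
{"op": "arm_command", "data": {
  "moves": [
    [[0,-0.8,-4],[0,0,0],0],
    [[0,-0.8,-8],[0,0,0],0],
    [[0,-0.8,-9.8],[0,0,0],0],
    [[1.5,-0.74,-9.8],[0,0,0],0],
    [[2.2,-0.71,-9.8],[0,0,0],0]
  ]
}}

```text
time_s: 8.1
tool_pos: [0.487, -0.0816, 0.0304]
eef_rot: [-1.569, -0.0, -1.536]
force: [0.3, -0.1, 0.1]
gripper_width: -0.002
```

Call:
{"op": "arm_command", "data": {
  "moves": [
    [[0.3,0.01,0],[0,0,0],0],
    [[0.6,0.02,0],[0,0,0],0],
    [[0.9,0.03,0],[0,0,0],0],
    [[0.9,0.03,0],[0,0,0],0]
  ]
}}

```text
time_s: 8.6
tool_pos: [0.4912, -0.0807, 0.0299]
eef_rot: [-1.576, -0.0, -1.534]
force: [-8.0, -2.9, 8.9]
gripper_width: 0.008
```

```bash
python3 -c "
from h import *
s=robot.state();print(s['tool_pos'],hm(s['tool_pos']),s['force'])"
```

```text
[ 0.49119797 -0.08072535  0.02988592] (np.float64(-0.0758), np.float64(-0.0339)) [-7.97523622 -2.89303803  8.86253469]
```

Call:
{"op": "arm_command", "data": {
  "moves": [
    [[0.1,0,0],[0,0,0],0],
    [[0.15,0.01,0],[0,0,0],0],
    [[0.15,0.01,0],[0,0,0],0]
  ]
}}

```text
time_s: 8.98
tool_pos: [0.4912, -0.0807, 0.0299]
eef_rot: [-1.578, -0.0, -1.534]
force: [-13.0, -1.8, 13.7]
gripper_width: 0.004
```

The position didn't change while the force rose to 13 N, so the box is seated. Now I'll retreat, rise and go round above the handle's far side.

Call:
{"op": "arm_command", "data": {
  "moves": [
    [[-3,0,1],[0,0,0],0],
    [[-6,0,6],[0,0,0],0],
    [[-6,0,12],[0,0,0],0],
    [[-6,2,18],[0,0,0],0],
    [[-6,6,22],[0,0,0],0]
  ]
}}

```text
time_s: 9.6
tool_pos: [0.4359, -0.0206, 0.2534]
eef_rot: [-1.565, -0.001, -1.538]
force: [1.1, 0.3, 0.6]
gripper_width: 0.005
```

Call:
{"op": "arm_command", "data": {
  "moves": [
    [[4,10,0],[0,0,0],0],
    [[8,15,0],[0,0,0],0],
    [[12,21,0],[0,0,0],0],
    [[12,27.5,0],[0,0,0],0],
    [[12,27.5,0],[0,0,0],0]
  ]
}}

```text
time_s: 10.22
tool_pos: [0.5554, 0.257, 0.2497]
eef_rot: [-1.57, 0.0, -1.534]
force: [-0.1, -0.9, 0.1]
gripper_width: 0.006
```

```bash
python3 -c "
from h import *
s=robot.state();print(s['tool_pos'],hm(s['tool_pos']),s['eef_rot'],s['force'])
"
```

```text
[0.55535328 0.25698169 0.24974012] (np.float64(0.0018), np.float64(0.301)) [-1.57014395e+00  3.01901886e-04 -1.53409548e+00] [-0.06857411 -0.92230155  0.11518507]
```

Call:
{"op": "arm_command", "data": {
  "moves": [
    [[-0.1,0,-6],[0,0,0],0],
    [[-0.1,0,-12],[0,0,0],0],
    [[-0.1,0,-12.3],[0,0,0],0],
    [[-0.1,0,-12.3],[0,0,0],0]
  ]
}}

```text
time_s: 10.72
tool_pos: [0.5548, 0.2548, 0.1281]
eef_rot: [-1.569, 0.001, -1.535]
force: [-0.6, 0.3, 1.1]
gripper_width: 0.006
```

```bash
python3 -c "
from h import *
s=robot.state();print(s['tool_pos'],hm(s['tool_pos']),s['force'])
s=shot('scene','s4'); cv2.imwrite('pics/s4.png',cv2.resize(s['image'][165:285,165:325,::-1],None,fx=4.6,fy=4.6,interpolation=cv2.INTER_CUBIC))
"
```

```text
[0.55478593 0.25481986 0.12810475] (np.float64(0.0012), np.float64(0.2988)) [-0.61570717  0.34612541  1.11201805]
```

View pics/s4.png

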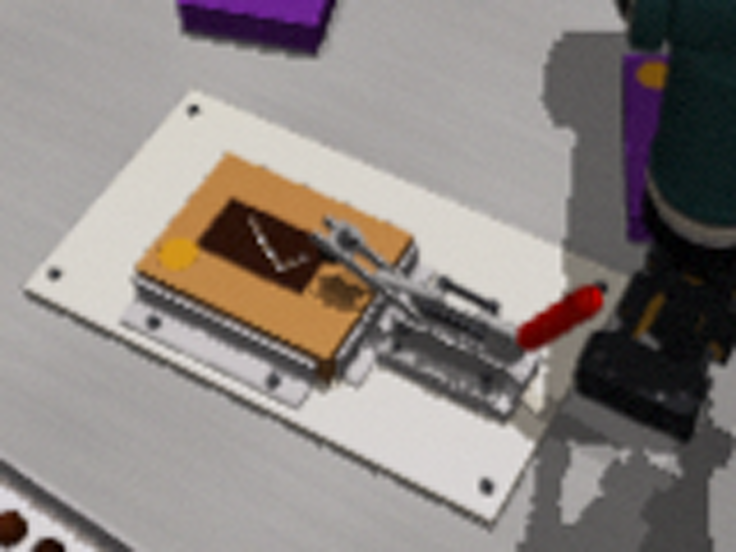

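The box is snug in the corner, and the shut fingers are beyond the red handle tip (600,290) and in line with it. I'll start the throw.

Call:
{"op": "arm_command", "data": {
  "moves": [
    [[0.06,-1.5,0],[0,0,0],0],
    [[0.12,-3,0],[0,0,0],0],
    [[0.18,-4.5,0],[0,0,0],0],
    [[0.24,-6,0],[0,0,0],0],
    [[0.28,-7,0],[0,0,0],0]
  ]
}}

```text
time_s: 11.4
tool_pos: [0.5568, 0.1832, 0.1266]
eef_rot: [-1.571, -0.0, -1.536]
force: [-1.3, -0.1, 0.4]
gripper_width: 0.004
```

Call:
{"op": "arm_command", "data": {
  "moves": [
    [[0.04,-1,0],[0,0,0],0],
    [[0.08,-2,0],[0,0,0],0],
    [[0.12,-3,0],[0,0,0],0],
    [[0.16,-4,0],[0,0,0],0]
  ]
}}

```text
time_s: 11.9
tool_pos: [0.5584, 0.1449, 0.1269]
eef_rot: [-1.571, 0.002, -1.535]
force: [-2.4, 5.6, 3.4]
gripper_width: 0.01
```

Call:
{"op": "arm_command", "data": {
  "moves": [
    [[0.02,-0.5,0],[0,0,0],0],
    [[0.04,-1.0,0],[0,0,0],0],
    [[0.06,-1.4,0],[0,0,0],0],
    [[0.06,-1.4,0],[0,0,0],0]
  ]
}}

```text
time_s: 12.4
tool_pos: [0.5588, 0.1299, 0.1261]
eef_rot: [-1.571, -0.001, -1.535]
force: [-0.6, 0.1, -0.2]
gripper_width: 0.006
```

```bash
python3 -c "
from h import *
s=robot.state();print(s['tool_pos'],hm(s['tool_pos']),s['force'])
s=shot('scene','s5'); cv2.imwrite('pics/s5.png',cv2.resize(s['image'][165:285,165:325,::-1],None,fx=4.6,fy=4.6,interpolation=cv2.INTER_CUBIC))
"
```

```text
[0.55879371 0.12985115 0.12606912] (np.float64(0.0002), np.float64(0.1738)) [-0.56753385  0.08516952 -0.23838665]
```

View pics/s5.png

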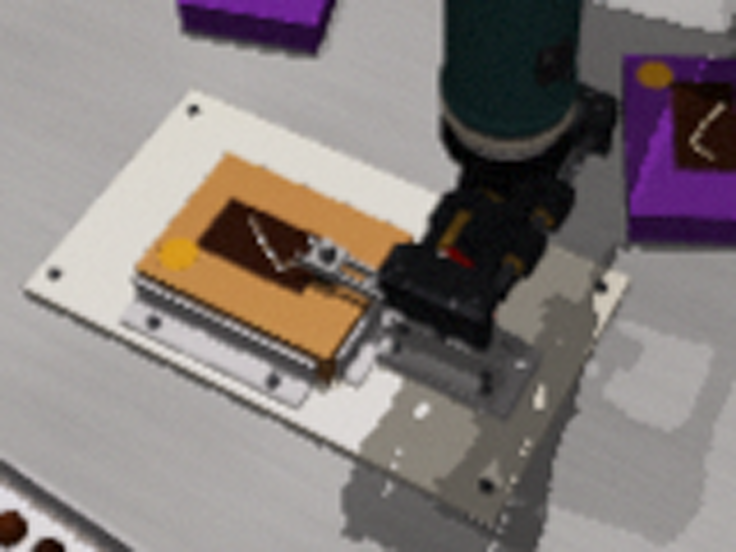

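The force rose to 5.6 N and then dropped to zero, and the bar is down on the lid, so the handle has snapped over. I'll back straight out and check.

Call:
{"op": "arm_command", "data": {
  "moves": [
    [[-0.1,2.5,0],[0,0,0],0],
    [[-0.3,6.5,0],[0,0,0],0],
    [[-0.4,10,2],[0,0,0],0],
    [[-0.5,13,7],[0,0,0],0],
    [[-4,16,13],[0,0,0],0]
  ]
}}

```text
time_s: 13.08
tool_pos: [0.5255, 0.2864, 0.2466]
eef_rot: [-1.571, -0.001, -1.535]
force: [0.9, 0.8, 0.1]
gripper_width: 0.002
```

Call:
{"op": "arm_command", "data": {
  "moves": [
    [[-3,5,0],[0,0,0],0],
    [[-6,8,0],[0,0,0],0],
    [[-6,8,0],[0,0,0],0],
    [[-6,8,0],[0,0,0],0]
  ]
}}

```text
time_s: 13.58
tool_pos: [0.4652, 0.3651, 0.2458]
eef_rot: [-1.571, -0.001, -1.534]
force: [0.4, -0.1, 0.2]
gripper_width: 0.001
```

Run:
```python
from h import *
t=shot('top','t6');s=shot('scene','s6')
for n,im,(x0,y0,x1,y1) in(('top',t['image'],(185,140,330,230)),('scene',s['image'],(165,165,325,285))):
    hsv=cv2.cvtColor(im,cv2.COLOR_RGB2HSV);roi=np.zeros(im.shape[:2],np.uint8);roi[y0:y1,x0:x1]=255
    red=(cv2.inRange(hsv,(0,170,60),(5,255,255))|cv2.inRange(hsv,(172,170,60),(180,255,255)))&roi
    c=big(red)[:,0];print(n,'red',c.min(0),c.max(0))
for p in((0,.141,.171),(0,.166,.084)):
    w=np.r_[HOME+p[0]*UX+p[1]*UY,p[2]];print('locked pred',proj(t,w).round(),proj(s,w).round())
hsv=cv2.cvtColor(cv2.GaussianBlur(t['image'],(3,3),0),cv2.COLOR_RGB2HSV);roi=np.zeros(hsv.shape[:2],np.uint8);roi[140:230,230:330]=255
kb=cv2.morphologyEx(cv2.inRange(hsv,(7,90,30),(25,255,255))&roi,cv2.MORPH_CLOSE,np.ones((15,15)))
r=cv2.minAreaRect(np.array([ray(t,p[0],.047)[:2] for p in big(kb)],np.float32));print('box',hm(r[0]),r)
cv2.imwrite('pics/c6.png',cv2.resize(s['image'][165:285,165:325,::-1],None,fx=4.6,fy=4.6,interpolation=cv2.INTER_CUBIC))
q=robot.state();print(q['tool_pos'],q['force'])
```

```text
top red [217 174] [226 181]
scene red [261 213] [271 235]
locked pred [224. 175.] [263. 213.]
locked pred [219. 180.] [270. 233.]
box (np.float64(-0.0019), np.float64(-0.0)) ((0.5636851787567139, -0.04391247034072876), (0.11605663597583771, 0.15408620238304138), 2.085040330886841)
[0.46576625 0.36449908 0.24578136] [ 0.33261955 -0.11122405  0.15864916]
```

View pics/c6.png

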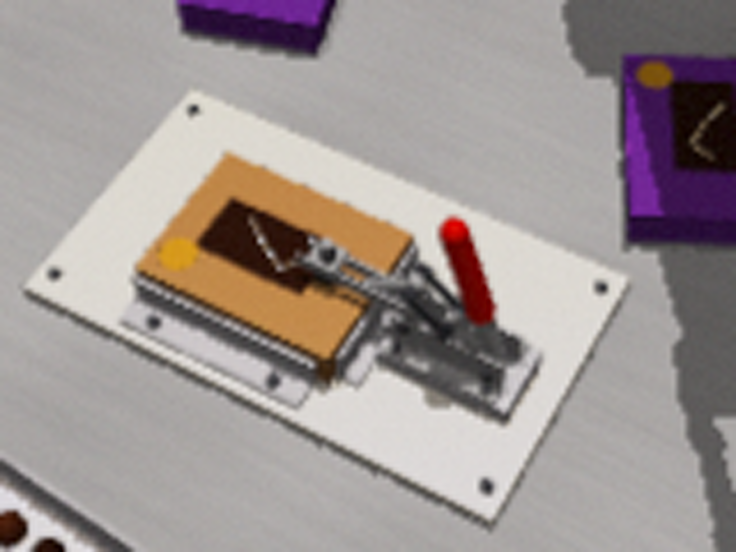

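The handle is locked, leaning towards the box, with its red pixels within 2 px of the locked prediction in both views. The pad is on the lid, the box is square in the corner, and the arm is clear. I'm handing it in.

```bash
python3 -c "
from h import *
print(robot.job_done())"
```

```text
the job is handed in; nothing more can be done
None
```

The box is home in the corner and the clamp is locked down on its lid. The job was handed in at about 14 s of the 54 s allowed.

- **Box:** I pushed it to the back fence, then along it to the side fence, and finished with a nudge towards the back fence. There the force rose to 13 N without the box moving, so it was seated.
- **Clamp:** I pushed the handle level from behind. The force peaked at about 5.6 N, then dropped to zero as it snapped over.
- **Last checks:** The box measured (-1.9, 0.0) mm from my estimate of home, square within about 0.004 rad. The handle matched its predicted locked position within 2 px in both views. The pad was on the lid, and the arm was clear with no force on the tool.

Three things disagreed or went unchecked:
- **Home estimate:** The finger contact positions were 2–3.5 mm short of what I computed, probably from error in my home estimate or in the assumed finger thickness.
- **Open handle:** Before the throw, the handle tip appeared 5–14 mm nearer the pivot than predicted, so I started the push with extra clearance.
- **Not measured:** I could not measure the pad force directly. I did not re-measure the other things on the table, though the arm passed well above them.

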